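Refit the dock handle and hold the dust shutter open

ROBOT

A 7-joint arm with a two-finger parallel gripper is mounted at the origin on the work surface. World frame = base frame: x ahead of the robot, y to its left, z up, the work surface at z = 0. Lengths are in m, angles in rad, forces in N, time in s.
With the tool pointing down it reaches from about 0.425 to 0.925 m from the base axis. Payload 6.8 kg.
Tool frame: the origin (TCP) lies midway between the tips of the shut fingers; the grasp point (between the pads) lies 19 mm behind it (r.grip_point_offset is the distance from the TCP to the grasp point, in m); z points along the fingers, y is the direction in which the jaws open and shut (so a half turn about z gives the same grasp; the last joint's range is limited). The gripper opens to 85 mm and grips with 20 to 120 N. Pads are 22 mm wide; open, the fingers measure 114 mm over their backs; the gripper's body (76 mm by 85 mm) begins 54 mm behind the grasp point. The pads swing forward as they close: fully open they stand 13 mm farther back than shut.
Start: joints at [1.212, 0.477, 0.022, 1.555, -0.011, 1.109, -0.083], TCP at [0.168, -0.654, 0.231] pointing down, gripper open.
Joint ranges: [-2.96, 2.96], [-0.34, 2.1], [-1.41, 1.46], [0.24, 2.44], [-1.37, 4.51], [0.17, 1.92], [-2.96, 2.96]. Speed limits (rad/s): [2.39, 2.39, 3.14, 3.14, 3.14, 3.14, 3.14].

INTERFACE

Orientations are given as a rotation vector (axis times angle).
In Python, from bench import r, grab_frame, camera_params gives the robot as it stands.
- The arm moves only by the tool carry_out, never from a script. Its argument "motion" is text: rows parted by semicolons, each of 5 numbers parted by spaces: the closure, from 0 (fully open) to 1 (shut), then the shift along the tool's x, y, z in mm, then the turn about the tool's z in rad. In form: fingers dx dy dz twist; .... A call has exactly 8 rows; each row shifts and turns the commanded pose from where the row before left it, along the tool's axes as they then stand; what a row does not reach is not made up. A row lasts 1/8 s, in which the tool goes at most 62.5 mm and 10.7 degrees, less where a joint would pass 70% of its speed; a pose out of reach is approached as far as the arm can. A call with a gripper value outside its range is refused whole. The fingers move at their own pace and stop on an object; "newtons" is the grip in N (left out, the last holds). Time passes only in rows, so rows that do not move let the fingers close, or fill a call up. It gives the time, the measured TCP pose, the force and the opening at its end, in the units of the state.
- r.get_obs(): the state, without advancing time (a new reading comes with each control period).
- grab_frame(name): name is "side" or "top" or "wrist"; returns the picture (400x640x3 uint8, red, green, blue); there is no depth.
- camera_params(name): a dict with "fx", "fy", "cx", "cy" (pixels), "eye" and "attitude" of the camera in the world. Camera axes: x right, y down, z forward; pixel columns grow to the right and rows downward; lengths in m; the calibration is good to about 2 mm. A picture is of the moment at which its call begins: read the wrist's pose just before it. camera_params takes no time and is no camera call; for the wrist camera it gives the pose at the moment of the call.
- r.hand_in(): hands the job in, once; it reports no verdict.
The state is a dict: "clock": time; "joints": joint angles; "qvel": joint speeds; "tau": joint torques, N m; "tcp_pos": TCP position; "orientation": TCP orientation; "contact_force": force on the tool from outside, world axes, zero at the start; "moment": the same for the moment, N m; "grip_width": finger opening in m.
Only numpy, scipy, OpenCV 4.12 (cv2) and the standard library are available. Lean on these libraries where they do the work, as an engineer would, in place of code of your own. Each camera call takes 0.05 s, during which the arm holds its last target.

TASK

Take the loose bar handle from the coaster and fit it fully home on the square shaft of the cartridge dock. Then turn it clockwise (seen from above) against its spring by about 45 degrees, well short of its end stop, so that the shutter clears the slot, and keep holding it there: finish with the handle still in the gripper and the shaft still turned. Leave the cartridges and the riser where they are.

Things in the scene. Friction and masses are not known exactly. Their poses are not given: they have to be found in the camera images.
- handle: Loose aluminium bar handle, 120 g: square hub 34 x 34 x 26 mm, on it a bar 78 long (x), 14 thick (y), 32 mm high; 58 mm tall in all. Starts upright on the white coaster. Origin: centre of the hub's underside; z up. A square bore 17.5 x 17.5 mm, 21 mm deep, opens in the middle of the underside, sides parallel to x and y: it fits the shaft in any of four quarter turns.
- seat (a point): Foot of the steel square shaft on the dock, on its vertical axis, on top of the round flange (48 mm wide, turns with it) where the hub rests when fully home; 60 mm above the shelf. Shaft: 16 x 16 mm, rises 18 mm above this point, top 5 mm tapering to 11 mm square. z up; x, y: directions of its flats, turning with it. The handle has about 0.1 rad of play on it.
- shaft (a joint): Shaft angle (rad): 0 at rest, grows as it turns clockwise seen from above, end stop at 1.4 (80 degrees). A spring returns it to 0: 0.024 N m at rest plus 0.06 N m per rad (0.07 at 45 degrees). The grey dust shutter slides with it, away from the shaft, 40 mm per rad (31 mm at 45 degrees), and uncovers the slot.
- dock: Cartridge dock, black plastic box 130 (x) x 200 (y) x 55 mm that does not move. Origin: centre of its underside; z up. The square shaft stands on its top at x 0, y -50 mm; the slot (84 x 20 mm) is at x 0, y +45 mm, under a grey shutter plate 98 x 24 mm, 7 mm high at most. At rest the shaft's x and y are the dock's.
- coaster: Round white ceramic coaster, 100 mm across, 8 mm thick, the handle standing on it; loose. Origin: centre of its underside.
- riser: Clear acrylic display riser, a low bridge 110 (x) x 100 (y) x 40 mm, loose, carrying a cartridge. Bystander. Origin: centre of its underside.
- cart_a: Grey plastic game cartridge, 60 x 70 x 16 mm, lying flat, loose. Bystander. Origin: centre of its underside as it lies (60 mm along x, 70 mm along y).
- cart_b: Grey plastic game cartridge, 60 x 70 x 16 mm, lying flat, loose. Bystander. Origin: centre of its underside as it lies (60 mm along x, 70 mm along y).
- cart_c: Grey plastic game cartridge, 60 x 70 x 16 mm, lying flat, loose. Bystander. Origin: centre of its underside as it lies (60 mm along x, 70 mm along y).
- cart_d: Grey plastic game cartridge, 60 x 70 x 16 mm, lying flat on top of the riser, loose. Bystander. Origin: centre of its underside as it lies (60 mm along x, 70 mm along y).
- cart_e: Grey plastic game cartridge, 60 x 70 x 16 mm, standing upright in a slot of the black rack, loose. Bystander. Origin: centre of its underside as it stands (70 mm along x, 16 mm along y, 60 mm tall).
- cart_f: Grey plastic game cartridge, 60 x 70 x 16 mm, standing upright in a slot of the black rack, loose. Bystander. Origin: centre of its underside as it stands (70 mm along x, 16 mm along y, 60 mm tall).
There are look-alikes about, which are no part of the job. Of the things like the handle, leave any that is green; of the rest the smaller one is meant. Several things have the shape of the dock; the one meant has the colours described above.

How it is judged:
On the way, in this order (a step that is already met when the one before it is completed fails the run):
1. the handle is fully home on the square shaft, which still stands near its rest (z of handle in the frame of seat between -0.004 and 0.004 m and horizontal distance between handle and seat below 0.004 m and angle between handle's own z axis and vertical below 0.1 rad and value of joint shaft below 0.45 rad), for 0.2 s.
2. the shaft is turned about 45 degrees by the handle, which stays home, and is held there (z of handle in the frame of seat between -0.004 and 0.004 m and horizontal distance between handle and seat below 0.004 m and angle between handle's own z axis and vertical below 0.1 rad and value of joint shaft between 0.56 and 1 rad and contact force between the fingers and handle above 1 N and contact force between handle and dock above 0.3 N), for 0.5 s.
At the end, for the whole second after the job is handed in: The handle sits fully home on the shaft (underside within 4 mm of the flange, within 4 mm of the axis, upright within 6 degrees), the shaft is turned between 32 and 57 degrees and is still, and the fingers still hold the handle against the spring (all of step 2 and velocity of joint shaft between -0.1 and 0.1 rad/s); the arm keeps its last pose, push and grip.
It fails at once if the shaft is driven to (nearly) its end stop, beyond 72 degrees (value of joint shaft above 1.25 rad).
It fails at once if a cartridge or the riser is shifted by more than 30 mm (distance of any of cart_a, cart_b, cart_c, cart_d, cart_e, cart_f, riser from where it was at the start of the episode above 0.03 m).
It also fails if it takes over 42 s, if anything falls off the work surface, if the arm or the gripper's body presses on something with over 40 N, if the wrist force passes 120 N, or if a joint passes its speed limit or range.

## Working session

There is one attempt and no reset: what is moved stays moved. The work goes in short steps, Python scripts to look and compute and a tool call to move; the robot and the scene stay as the last step left them, time stands still between calls to the robot, and variables do not carry over. Pictures are saved under pics/ and viewed, and the job is handed in when it is done.

Besides the shell and the picture viewer there is one more tool, called after "Call:" by a JSON object that holds its "api" and its "payload", one argument or row to a line. carry_out: Moves the arm, as the interface text tells. Its arguments: {"type":"object","properties":{"motion":{"type":"string"},"newtons":{"type":"number"}},"required":["motion"]}

```bash
ls; mkdir -p pics; python3 - <<'E'
from bench import r, grab_frame, camera_params
import cv2
for n in ["side","top","wrist"]:
    p=camera_params(n); print(n,p)
    cv2.imwrite(f"pics/{n}0.png",grab_frame(n)[:,:,::-1])
print(r.get_obs(), r.grip_point_offset)
E
```

```text
pics
side {'fx': 370.2091539614213, 'fy': 370.2091539614213, 'cx': 319.49460220979694, 'cy': 197.4180857898001, 'eye': array([0.26942564, 0.69649381, 1.01589603]), 'attitude': array([-0.50321825,  2.82703926, -1.0109326 ])}
top {'fx': 366.64407342971873, 'fy': 366.64407342971873, 'cx': 323.16681162299716, 'cy': 201.61628054922008, 'eye': array([ 0.32216978, -0.02761416,  1.05755355]), 'attitude': array([-2.12266185,  2.13759572, -0.19096361])}
wrist {'fx': 337.23009124939296, 'fy': 337.23009124939296, 'cx': 319.53443166682274, 'cy': 201.99392865922485, 'eye': array([ 0.25019319, -0.63243133,  0.37247753]), 'attitude': array([ 2.2610905 , -1.75581223, -0.29926654])}
{'clock': 0.15, 'joints': array([ 1.2119074 ,  0.47763722,  0.02233597,  1.556207  , -0.011518  ,
        1.10930057, -0.0830936 ]), 'qvel': array([ 4.24538527e-05, -1.94800454e-03, -5.59122826e-04, -3.54716227e-03,
        6.77517453e-04,  1.64163002e-03,  2.78770365e-03]), 'tau': array([ 2.70729186e-03, -5.96926332e+01,  1.61015041e+00, -2.81491238e+01,
        1.26663392e-02,  6.49432346e-03, -1.65307375e-05]), 'tcp_pos': array([ 0.16740704, -0.653443  ,  0.23053806]), 'orientation': array([-3.11553083e+00, -3.92771772e-01,  4.02987135e-04]), 'contact_force': array([-0.15796758,  0.29913939,  0.30603969]), 'moment': array([ 0.03596904,  0.01675799, -0.01242066]), 'grip_width': 0.08528112768046667} 0.0187
```

View pics/top0.png

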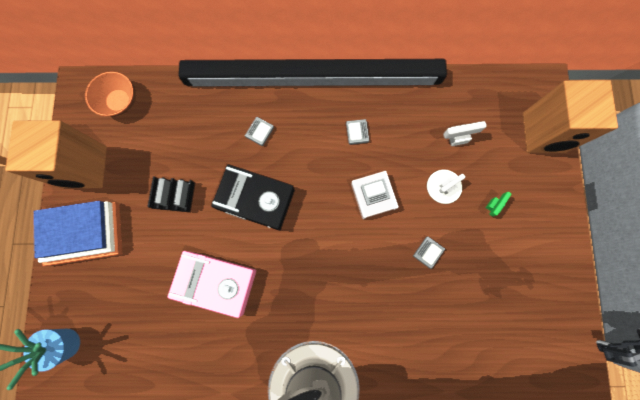

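View pics/side0.png

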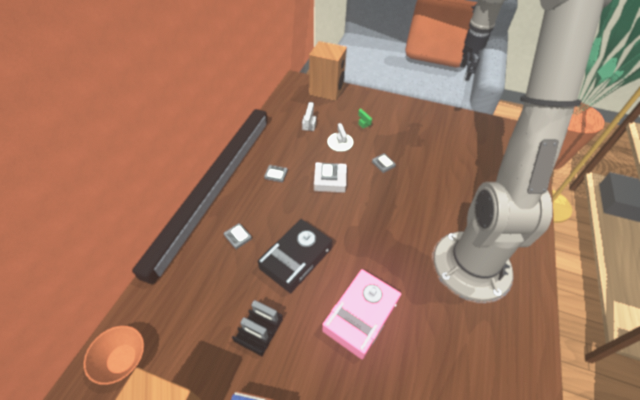

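View pics/wrist0.png

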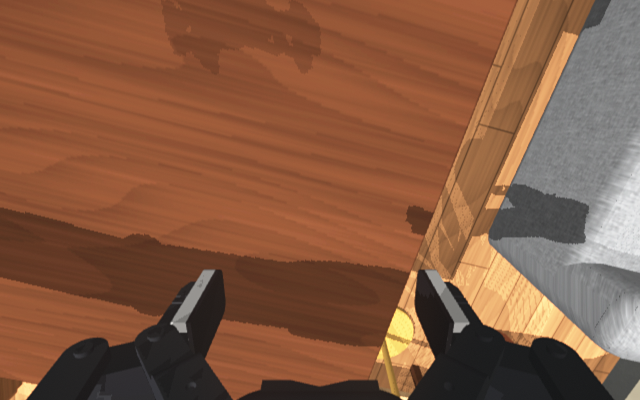

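The top picture shows three things like the handle: (465,132), which is larger and grey-white, (445,186) on the coaster, and a green one at (500,203). Two things look like the dock: black at (254,197) and pink at (212,284). The white item at (375,194) is the riser with a cartridge on it. I'll confirm with an enlarged crop and measure.

```bash
cat > h.py <<'E'
import numpy as np, cv2
from scipy.spatial.transform import Rotation as R
from bench import r, grab_frame, camera_params
def ray(p,u,v):
    d=np.array([(u-p['cx'])/p['fx'],(v-p['cy'])/p['fy'],1.]); return R.from_rotvec(p['attitude']).apply(d)
def on(p,u,v,z):
    d=ray(p,u,v); return p['eye']+d*(z-p['eye'][2])/d[2]
def proj(p,X):
    c=R.from_rotvec(p['attitude']).inv().apply(np.array(X)-p['eye']); return np.array([p['fx']*c[...,0]/c[...,2]+p['cx'],p['fy']*c[...,1]/c[...,2]+p['cy']]).T
E
python3 - <<'E'
from h import *
im=cv2.imread("pics/top0.png"); 
a=cv2.resize(im[105:225,410:530],(400,400),interpolation=2); b=cv2.resize(im[140:260,195:315],(400,400),interpolation=2)
cv2.imwrite("pics/crop0.png",np.hstack([a,b]))
im=cv2.imread("pics/side0.png"); 
a=cv2.resize(im[95:165,290:390],(400,280),interpolation=2); b=cv2.resize(im[215:295,250:350],(400,320),interpolation=2)
cv2.imwrite("pics/crop1.png",np.hstack([a,b[:280]]))
p=camera_params("top"); print(on(p,445,186,0.008),on(p,268,200,0.06),on(p,254,197,.055),on(p,465,132,0.03))
E
```

```text
[ 0.55340651 -0.38825297  0.008     ] [0.50566356 0.1219195  0.06      ] [0.51533853 0.16178202 0.055     ] [ 0.71106934 -0.45038158  0.03      ]
```

View pics/crop0.png

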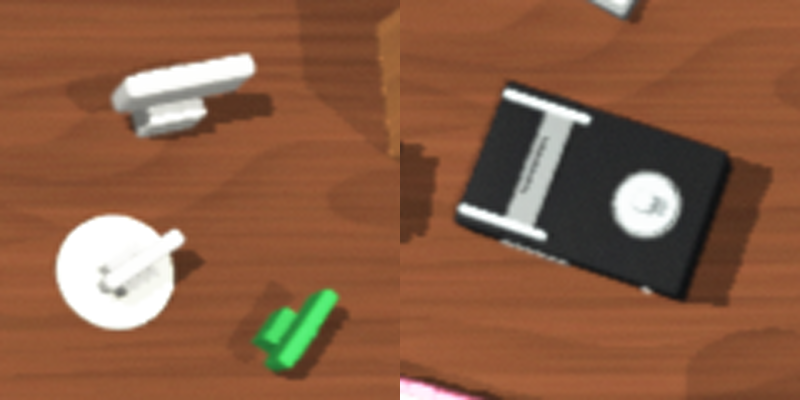

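View pics/crop1.png

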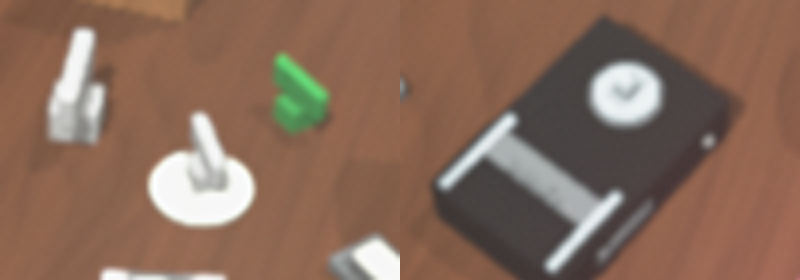

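The crop confirms it: the object on the coaster is grey-white and smaller than the one at (465,132), and the third is green. The dock is the black box with the grey shutter at about (254,197). Next I'll work out the coarse handle pose and the approach, and get a closer wrist view on the way.

```bash
cat >> h.py <<'E'
def T():
    o=r.get_obs(); return np.array(o['tcp_pos']),R.from_rotvec(o['orientation'])
def plan(target,yaw_axis=None):
    """target TCP world; yaw_axis = desired tool-y heading angle (rad, mod pi). prints tool-frame shift (current axes) and twist"""
    p,Q=T(); s=Q.inv().apply(np.array(target)-p)*1000
    print("tool x",Q.apply([1,0,0]).round(3),"y",Q.apply([0,1,0]).round(3),"z",Q.apply([0,0,1]).round(3))
    tw=None
    if yaw_axis is not None:
        y=Q.apply([0,1,0]); cur=np.arctan2(y[1],y[0]); d=yaw_axis-cur
        d=(d+np.pi/2)%np.pi-np.pi/2; tw=-d
    print("pos",p.round(4),"shift",s.round(1),"twist",tw, "j7",r.get_obs()['joints'][6].round(3))
E
python3 - <<'E'
from h import *
p=camera_params("top"); a=on(p,441.5,190,.066);b=on(p,465,176.4,.066);m=(a+b)/2
print(a,b,m,np.hypot(*(b-a)[:2]),np.arctan2(*(b-a)[1::-1]))
c=on(p,445,186,.008);print(c)
print(T()[1].inv().apply(camera_params("wrist")['eye']-T()[0]), (T()[1].inv()*R.from_rotvec(camera_params("wrist")['attitude'])).as_matrix().round(3))
plan([m[0],m[1],0.25],np.arctan2(*(b-a)[1::-1])+np.pi/2)
E
```

```text
[ 0.52938093 -0.35790143  0.066     ] [ 0.56758586 -0.42580885  0.066     ] [ 0.54848339 -0.39185514  0.066     ] 0.07791683659405316 -1.0583284458955764
[ 0.55340651 -0.38825297  0.008     ]
[ 8.53997886e-02  4.17645230e-05 -1.42076658e-01] [[-0.001 -0.944 -0.329]
 [ 1.    -0.001 -0.   ]
 [ 0.    -0.329  0.944]]
tool x [ 0.969  0.248 -0.   ] y [ 0.248 -0.969 -0.001] z [-0.     0.001 -1.   ]
pos [ 0.1674 -0.6534  0.2305] shift [ 434.1 -158.8  -19.3] twist 1.3091431547140546 j7 -0.083
```

Call:
{"api": "carry_out", "payload": {
  "motion": "0 54 -20 0 0; 0 54 -20 0 0; 0 54 -20 0 0; 0 54 -20 0 0; 0 54 -20 0 0; 0 54 -20 0 0; 0 54 -20 0 0; 0 54 -20 0 0"
}}

```text
clock: 1.15
tcp_pos: [0.5475, -0.3905, 0.2311]
orientation: [-3.117, -0.393, 0.001]
contact_force: [0.9, -1.1, -0.6]
grip_width: 0.0851
```

Call:
{"api": "carry_out", "payload": {
  "motion": "0 0 0 0 -0.18; 0 0 0 0 -0.18; 0 0 0 0 -0.18; 0 0 0 0 -0.18; 0 0 0 0 -0.18; 0 0 0 0 -0.18; 0 0 0 0 -0.18; 0 0 0 0 -0.18"
}}

```text
clock: 2.15
tcp_pos: [0.546, -0.3916, 0.2309]
orientation: [-2.077, -2.356, 0.0]
contact_force: [-0.1, 0.1, 0.3]
grip_width: 0.0858
```

```bash
python3 - <<'E'
from h import *
plan([.5485,-.3918,0.2],-1.058+np.pi/2)
p=camera_params("wrist"); np.save("w1.npy",p,allow_pickle=True)
cv2.imwrite("pics/w1.png",grab_frame("wrist")[:,:,::-1])
E
```

```text
tool x [-0.125  0.992  0.   ] y [ 0.992  0.125 -0.001] z [-0.001  0.    -1.   ]
pos [ 0.546  -0.3916  0.2309] shift [-0.5  2.4 30.9] twist -0.38698360381158015 j7 0.49
```

View pics/w1.png

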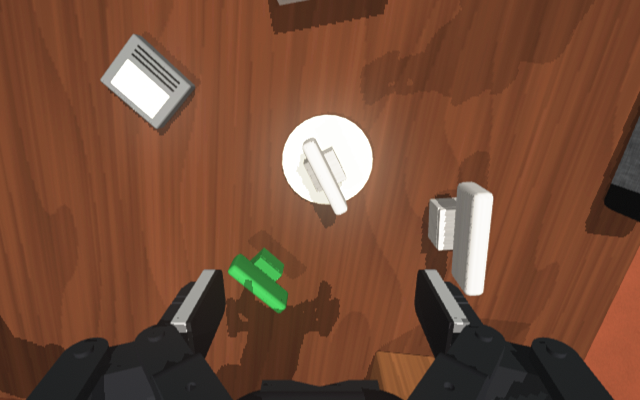

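The wrist view shows the handle on the coaster at about (325,177), the larger white one at (470,240) and the green one at (260,280). I'll measure the bar top.

```bash
python3 - <<'E'
from h import *
p=np.load("w1.npy",allow_pickle=True).item()
im=cv2.imread("pics/w1.png")
cv2.imwrite("pics/w1c.png",cv2.resize(im[110:220,275:385],(600,600),interpolation=2))
print(on(p,327,160,.008))
E
```

```text
[ 0.55352424 -0.38379844  0.008     ]
```

View pics/w1c.png

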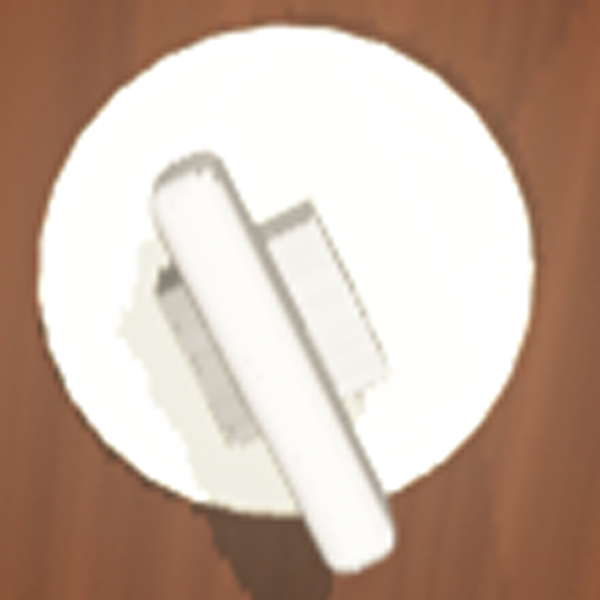

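```bash
python3 - <<'E'
from h import *
p=np.load("w1.npy",allow_pickle=True).item()
f=lambda x,y:on(p,275+x/600*110-.4,110+y/600*110-.4,.066)
a=f(186,176);b=f(366,562);m=(a+b)/2
print(a,b,m,np.hypot(*(b-a)[:2]),np.arctan2(*(b-a)[1::-1]))
e1=f(214,170);e2=f(393,535);print("edges",np.arctan2(*(e2-e1)[1::-1])); e1=f(158,205);e2=f(325,558);print("edges",np.arctan2(*(e2-e1)[1::-1]))
# hub corners at top z=0.034
g=lambda x,y:on(p,275+x/600*110-.4,110+y/600*110-.4,.034)
print("hub",(g(158,285)+g(383,378))/2,g(312,205),g(383,378),g(158,285),g(235,440))
print("hub diag",(g(312,220)+g(235,440))/2)
h=np.arctan2(*(b-a)[1::-1]); plan([m[0],m[1],.12],h+np.pi/2)
E
```

```text
[ 0.5320452  -0.35716722  0.066     ] [ 0.57179698 -0.42145175  0.066     ] [ 0.55192109 -0.38930949  0.066     ] 0.07558243744982228 -1.0169771888833161
edges -0.99270178271175
edges -1.0175175086513317
hub [ 0.55101649 -0.38952251  0.034     ] [ 0.55533892 -0.36476247  0.034     ] [ 0.57327105 -0.39580306  0.034     ] [ 0.52876193 -0.38324196  0.034     ] [ 0.54680724 -0.41158886  0.034     ]
hub diag [ 0.551263   -0.38955435  0.034     ]
tool x [-0.132  0.991  0.   ] y [ 0.991  0.132 -0.001] z [-0.001  0.    -1.   ]
pos [ 0.5459 -0.3918  0.2308] shift [  1.6   6.4 110.8] twist -0.4213458912296595 j7 0.496
```

Call:
{"api": "carry_out", "payload": {
  "motion": "0 1.5 6 0 0; 0 0 0 10 -0.14; 0 0 0 20 -0.14; 0 0 0 25 -0.15; 0 0 0 25 0; 0 0 0 20 0; 0 0 0 10 0; 0 0 0 0 0",
  "newtons": 60
}}

```text
clock: 3.2
tcp_pos: [0.552, -0.3893, 0.1208]
orientation: [-1.535, -2.74, -0.0]
contact_force: [0.1, 0.5, -0.2]
grip_width: 0.0853
```

```bash
python3 - <<'E'
from h import *
plan([.5515,-.3894,0.038],-1.01+np.pi/2)
p=camera_params("wrist"); np.save("w2.npy",p,allow_pickle=True)
im=grab_frame("wrist")[:,:,::-1]
cv2.imwrite("pics/w2.png",im)
c,s=np.cos(-1.01),np.sin(-1.01)
print(proj(p,[[.5515+39*1e-3*c*k,-.3894+39e-3*s*k,.066] for k in(-1,0,1)]))
E
```

```text
tool x [-0.522  0.853  0.001] y [ 0.853  0.522 -0.   ] z [-0.001  0.    -1.   ]
pos [ 0.552  -0.3893  0.1208] shift [ 0.1 -0.5 82.8] twist -0.011448983334457763 j7 0.818
[[317.27825406 165.75168246]
 [318.16763856 226.0316817 ]
 [318.95659494 279.50494374]]
```

View pics/w2.png

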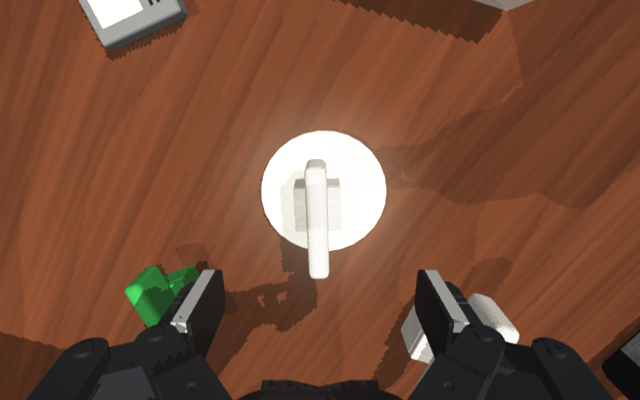

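The bar spans (316,163)–(319,279), within about 3 px of the projected position. Going down and closing.

Call:
{"api": "carry_out", "payload": {
  "motion": "0 0 0 20 -0.01; 0 0 0 25 0; 0 0 0 20 0; 0 0 0 12 0; 0 0 0 6 0; 0 0 0 0 0; 1 0 0 0 0; 1 0 0 0 0",
  "newtons": 60
}}

```text
clock: 4.25
tcp_pos: [0.5525, -0.3897, 0.0391]
orientation: [1.52, 2.748, -0.0]
contact_force: [0.6, 0.5, 0.2]
grip_width: 0.0518
```

Call:
{"api": "carry_out", "payload": {
  "motion": "1 0 0 0 0; 1 0 0 0 0; 1 0 0 0 0; 1 0 0 0 0; 1 0 0 0 0; 1 0 0 -10 0; 1 0 0 -25 0; 1 0 0 -25 0"
}}

```text
clock: 5.25
tcp_pos: [0.5519, -0.3892, 0.099]
orientation: [-1.52, -2.748, -0.001]
contact_force: [0.5, 0.0, -1.8]
grip_width: 0.013
```

```bash
python3 - <<'E'
from h import *
p=camera_params("wrist"); np.save("w3.npy",p,allow_pickle=True)
plan([.5515,-.3894,0.038],-1.01+np.pi/2)
cv2.imwrite("pics/w3.png",grab_frame("wrist")[:,:,::-1])
E
```

```text
tool x [-0.531  0.847  0.001] y [ 0.847  0.531 -0.   ] z [-0.     0.001 -1.   ]
pos [ 0.5519 -0.3892  0.099 ] shift [-0.  -0.5 61. ] twist -0.0005575034907421283 j7 0.816
```

View pics/w3.png

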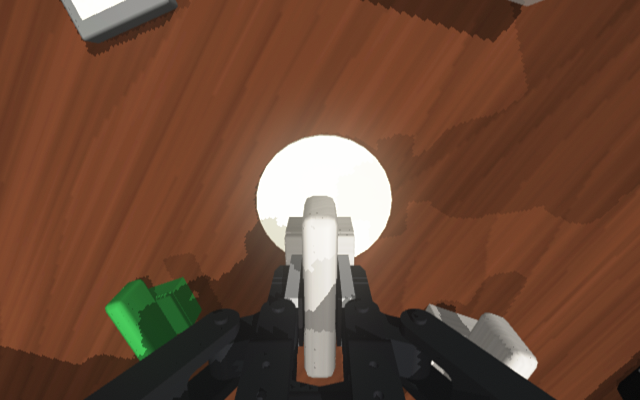

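```bash
python3 - <<'E'
from h import *
p=np.load("w3.npy",allow_pickle=True).item(); t,Q=T()
pts=np.array([[39,0,-27],[-39,0,-27],[39,0,5],[17,-17,5],[17,17,5],[17,-17,31],[17,17,31],[39,7,-27],[39,-7,-27],[0,0,-27]])*1e-3
print(np.c_[pts*1000,proj(p,t+Q.apply(pts))].round(1))
im=cv2.imread("pics/w3.png");cv2.imwrite("pics/w3c.png",cv2.resize(im[180:390,240:400],(457,600),interpolation=2))
# dock coarse
p=camera_params("top"); s=on(p,268.5,201.5,.06); 
q=on(p,236,188,.06); print("shaft",s,"slot",q,np.arctan2(*(q-s)[1::-1]),np.hypot(*(q-s)[:2]))
E
```

```text
[[ 39.    0.  -27.  321.7 225.3]
 [-39.    0.  -27.  321.5 391.7]
 [ 39.    0.    5.  321.5 197.5]
 [ 17.  -17.    5.  285.2 242.1]
 [ 17.   17.    5.  357.7 242.1]
 [ 17.  -17.   31.  289.9 221.1]
 [ 17.   17.   31.  352.7 221.2]
 [ 39.    7.  -27.  341.3 225.4]
 [ 39.   -7.  -27.  302.2 225.3]
 [  0.    0.  -27.  321.6 316.4]]
shaft [0.50143999 0.1204572  0.06      ] slot [0.5402034  0.21153898 0.06      ] 1.1684268143753074 0.0989873368025027
```

View pics/w3c.png

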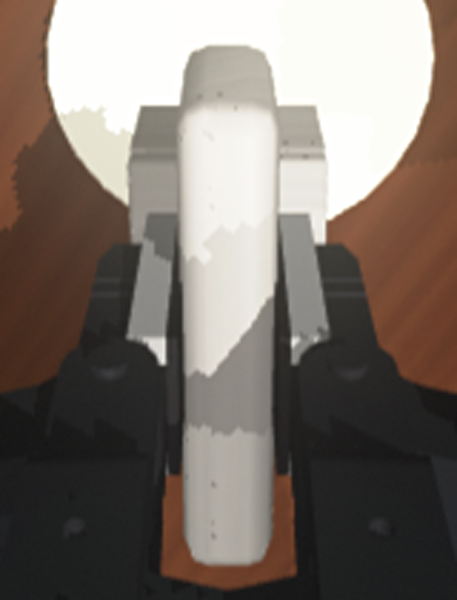

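```bash
python3 - <<'E'
from h import *
im=cv2.imread("pics/w2.png");a=cv2.resize(im[150:290,280:360],(457,800),interpolation=2)[:600]
im=cv2.imread("pics/w3.png");b=cv2.resize(im[190:260,275:365],(600,467),interpolation=2)
cv2.imwrite("pics/w2c.png",a);cv2.imwrite("pics/w3d.png",b)
E
```

```text
(no output)
```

View pics/w2c.png

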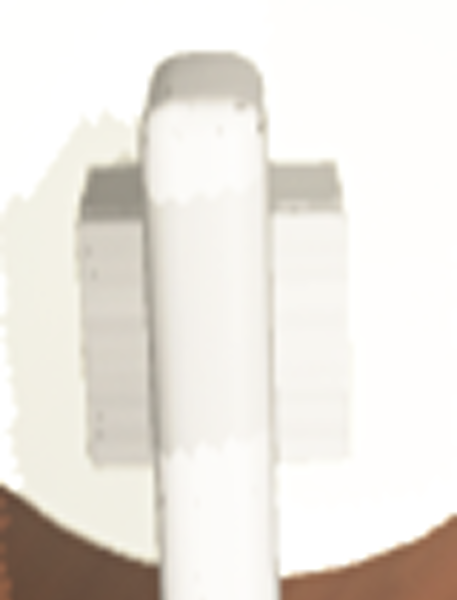

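View pics/w3d.png

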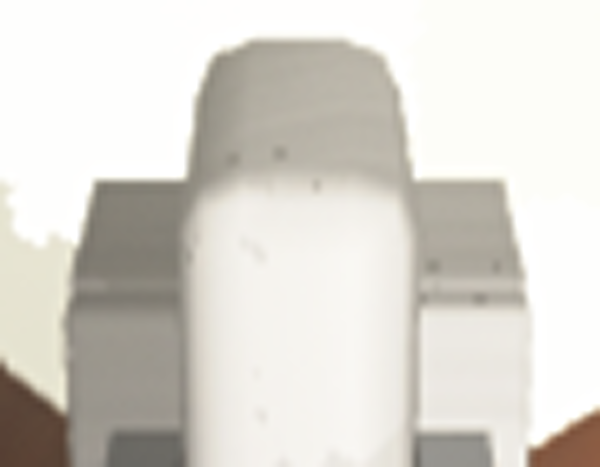

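```bash
cat > pnp.py <<'E'
from h import *
from scipy.optimize import least_squares
C=np.array([[17,-17,1],[17,17,1],[17,-17,25],[17,17,25],[39,0,26],[38,0,58]])*1e-3
def fit(p,obs,C,free6,z0=None,x0=None):
    def pts(v):
        if free6: return R.from_rotvec(v[3:]).apply(C)+v[:3]
        return R.from_euler('z',v[2]).apply(C)+[v[0],v[1],z0]
    f=lambda v:(proj(p,pts(v))-obs).ravel()
    s=least_squares(f,x0,x_scale=np.array([.01,.01,.01,.05,.05,.05]) if free6 else 'jac'); return s.x,f(s.x).reshape(-1,2).round(1)
E
python3 - <<'E'
from pnp import *
p2=np.load("w2.npy",allow_pickle=True).item();p3=np.load("w3.npy",allow_pickle=True).item()
a=np.array([[92,165],[338,163],[80,217],[347,210],[207,52],[205,102]])/5.714+[280,150]-.4
b=np.array([[95,182],[505,181],[70,300],[530,300],[297,38],[300,185]])/6.667+[275,190]-.4
# tool axis +x -> handle +x far end: heading of tool x = 2.13
x,res=fit(p2,a,C,False,.008,[.5515,-.3894,2.13]);print(x,res.tolist())
t3=np.array([.5519,-.3892,.099]);
x,res=fit(p3,b,C,False,.099-.031,[.5515,-.3894,2.13]);print(x,res.tolist())
for z in (.060,.064,.072): 
  x,res=fit(p3,b,C,False,z,[.5515,-.3894,2.13]);print(z,x,abs(res).sum(),res.tolist())
E
```

```text
[ 0.5252883  -0.34830783  5.24968228] [[-1.0, -20.6], [0.5, -19.7], [-1.4, -22.6], [0.8, -20.8], [0.6, 37.1], [0.5, 42.7]]
[ 0.52582266 -0.34659982  5.26760503] [[-1.2, -29.3], [1.2, -28.9], [-2.0, -32.1], [2.0, -31.8], [0.3, 50.9], [-0.2, 63.4]]
0.06 [ 0.52759987 -0.34944692  5.26774968] 227.6 [[0.3, -27.6], [-0.3, -27.2], [-0.1, -31.0], [0.1, -30.8], [0.3, 49.8], [-0.2, 59.9]]
0.064 [ 0.52671181 -0.348025    5.26769255] 234.69999999999996 [[-0.4, -28.4], [0.4, -28.0], [-1.1, -31.6], [1.1, -31.3], [0.3, 50.3], [-0.2, 61.6]]
0.072 [ 0.52493102 -0.34517189  5.26754368] 252.60000000000002 [[-2.0, -30.2], [2.0, -29.7], [-3.1, -32.7], [3.1, -32.4], [0.3, 51.6], [-0.2, 65.3]]
```

```bash
sed -i 's/\[17,-17,1\],\[17,17,1\],\[17,-17,25\],\[17,17,25\]/[17,17,0.5],[17,-17,0.5],[17,17,25],[17,-17,25]/' pnp.py
python3 - <<'E'
from pnp import *
p2=np.load("w2.npy",allow_pickle=True).item();p3=np.load("w3.npy",allow_pickle=True).item()
a=np.array([[92,165],[338,163],[80,217],[347,210],[207,52],[205,102]])/5.714+[280,150]-.4
b=np.array([[95,182],[505,181],[70,300],[530,300],[297,38],[300,185]])/6.667+[275,190]-.4
x,res=fit(p2,a,C,False,.008,[.5515,-.3894,2.13]);print(x,res.tolist())
for z in (.060,.064,.068,.072): 
  x,res=fit(p3,b,C,False,z,[.5515,-.3894,2.13]);print(z,x,abs(res).sum(),res.tolist())
for p,o,z in ((p2,a,.008),(p3,b,.068)):
  x,res=fit(p,o,C,True,None,np.r_[.5515,-.3894,z,0,0,2.13]); print(x,R.from_rotvec(x[3:]).as_matrix()[:,2],res.tolist())
E
```

```text
[ 0.55154399 -0.39068126  2.14284044] [[-0.4, 0.1], [0.2, -0.5], [-0.6, 0.1], [0.5, 0.2], [0.2, -1.9], [0.1, 1.8]]
0.06 [ 0.55427631 -0.39212525  2.13279233] 11.9 [[1.2, -0.5], [-1.2, -0.5], [0.9, -0.4], [-1.0, -0.6], [0.3, -2.0], [-0.2, 3.1]]
0.064 [ 0.55342139 -0.39076025  2.13277019] 9.0 [[0.5, -0.6], [-0.6, -0.6], [0.1, -0.0], [-0.1, -0.2], [0.3, -2.7], [-0.2, 3.1]]
0.068 [ 0.55256672 -0.3893957   2.13274676] 10.9 [[-0.2, -0.6], [0.1, -0.6], [-0.9, 0.4], [0.8, 0.2], [0.3, -3.4], [-0.2, 3.2]]
0.072 [ 0.55171231 -0.38803162  2.13272184] 16.3 [[-0.9, -0.7], [0.9, -0.7], [-1.8, 0.9], [1.8, 0.7], [0.3, -4.1], [-0.2, 3.3]]
[ 5.52841305e-01 -3.92825466e-01  1.29819403e-03 -2.68787015e-02
  1.11844263e-02  2.14201850e+00] [-0.01493967  0.01859768  0.99971543] [[0.3, 0.8], [-0.3, 0.2], [0.1, -0.3], [-0.3, -0.0], [0.2, -1.4], [-0.0, 0.7]]
[ 0.55410882 -0.39187832  0.06311862 -0.02637833  0.01569137  2.1329894 ] [-0.01273452  0.02173779  0.9996826 ] [[0.7, 0.7], [-0.9, 0.7], [0.4, 0.2], [-0.4, -0.0], [0.3, -2.5], [-0.1, 1.0]]
```

Call:
{"api": "carry_out", "payload": {
  "motion": "1 0 0 -40 0; 1 0 0 -50 0; 1 25 17 -10 0; 1 41 28 0 0; 1 41 28 0 0; 1 41 28 0 0; 1 41 28 0 0; 1 41 28 0 0"
}}

```text
clock: 6.3
tcp_pos: [0.5627, -0.1096, 0.1981]
orientation: [-1.521, -2.749, -0.0]
contact_force: [0.2, 1.0, -1.3]
grip_width: 0.0132
```

Call:
{"api": "carry_out", "payload": {
  "motion": "1 41 28 0 0; 1 41 28 0 0; 1 41 28 0 0; 1 40 32 0 0; 1 0 0 0 -0.15; 1 0 0 0 -0.15; 1 0 0 0 -0.15; 1 0 0 0 -0.15"
}}

```text
clock: 7.3
tcp_pos: [0.5744, 0.0886, 0.198]
orientation: [-0.633, -3.077, 0.0]
contact_force: [0.8, 0.2, -1.6]
grip_width: 0.0128
```

```bash
python3 - <<'E'
from h import *
p=camera_params("wrist"); np.save("w4.npy",p,allow_pickle=True)
plan([.501,.12,0.2],1.168)
im=grab_frame("wrist")[:,:,::-1]; cv2.imwrite("pics/w4.png",im)
print(r.get_obs()['grip_width'])
E
```

```text
tool x [-0.919  0.395  0.   ] y [ 0.395  0.919 -0.   ] z [-0. -0. -1.]
pos [0.5744 0.0886 0.198 ] shift [79.8 -0.1 -2. ] twist -0.002841802544760297 j7 0.59
0.013220079129872886
```

View pics/w4.png

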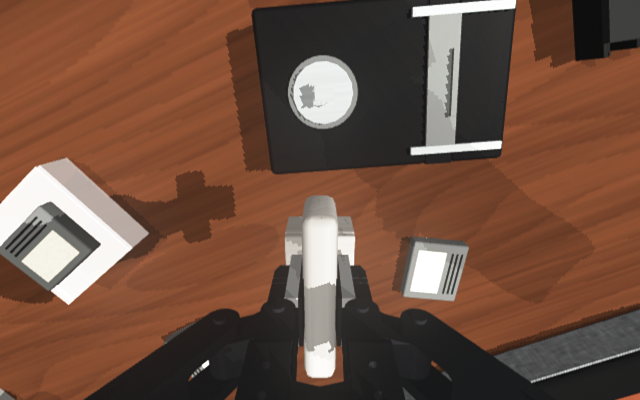

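```bash
python3 - <<'E'
from h import *
p=np.load("w4.npy",allow_pickle=True).item()
im=cv2.imread("pics/w4.png")
cv2.imwrite("pics/w4c.png",cv2.resize(im[45:140,275:375],(632,600),interpolation=2))
g=cv2.cvtColor(im,cv2.COLOR_BGR2GRAY)
m=(g[40:145,270:385]>110).astype(np.uint8)
cs,_=cv2.findContours(m,cv2.RETR_EXTERNAL,cv2.CHAIN_APPROX_NONE)
c=max(cs,key=cv2.contourArea).reshape(-1,2)+[270,40]
e=cv2.fitEllipse(c);print(e)
W=np.array([on(p,u,v,.06)[:2] for u,v in c])
cc,rad=cv2.minEnclosingCircle(W.astype(np.float32)*1000);print(cc,rad, cv2.fitEllipse((W*1000).astype(np.float32)))
# dock top outline
hsv=cv2.cvtColor(im,cv2.COLOR_BGR2HSV)
pts=np.array([[253,11],[515,3],[499,156],[272,172]],float)
w=np.array([on(p,u,v,.055) for u,v in pts]);print(w)
for i in range(4):
    d=w[(i+1)%4]-w[i];print(np.hypot(*d[:2]),np.arctan2(d[1],d[0]))
E
```

```text
((322.4394226074219, 91.63213348388672), (68.63116455078125, 72.85059356689453), 0.7059080600738525)
(503.33074951171875, 121.82302856445312) 27.654836654663086 ((503.3222961425781, 121.83174133300781), (54.20869445800781, 54.7371711730957), 70.73809051513672)
[[0.42934082 0.09701493 0.055     ]
 [0.50157445 0.2781102  0.055     ]
 [0.61030355 0.2402358  0.055     ]
 [0.54625685 0.05592222 0.055     ]]
0.1949697239097436 1.1912636965066474
0.11513681030831799 -0.33519277757968907
0.19512425765193286 -1.9052312417600101
0.1239272674057261 2.8036070750265285
```

View pics/w4c.png

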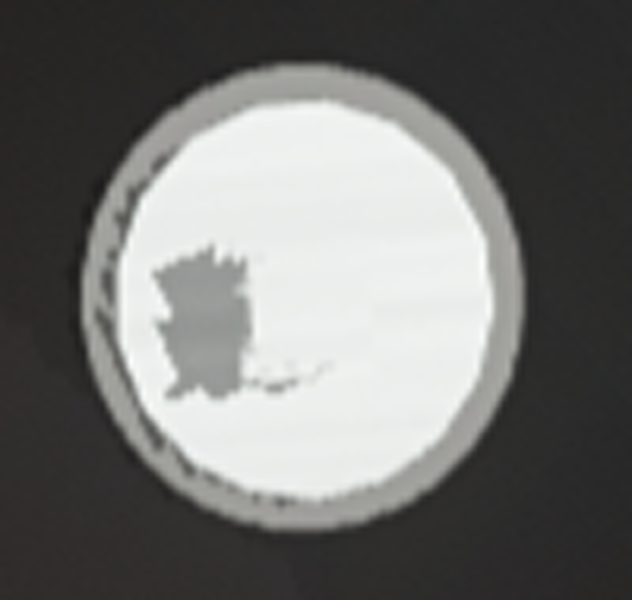

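```bash
python3 - <<'E'
from h import *
p=np.load("w4.npy",allow_pickle=True).item()
im=cv2.imread("pics/w4.png")
g=cv2.cvtColor(im,cv2.COLOR_BGR2GRAY)
m=np.zeros_like(g); m[45:140,275:375]=(g[45:140,275:375]>205)
cs,_=cv2.findContours(m,cv2.RETR_EXTERNAL,cv2.CHAIN_APPROX_NONE)
c=cv2.convexHull(max(cs,key=cv2.contourArea)).reshape(-1,2)
print(cv2.fitEllipse(c),cv2.fitEllipse(np.array([on(p,u,v,.06)[:2]*1000 for u,v in c],np.float32)))
# rails: white bars
for nm,(x0,x1,y0,y1),z in (("railA",(405,520,0,25),.060),("railB",(405,505,138,158),.060)):
    m=np.zeros_like(g); m[y0:y1,x0:x1]=(g[y0:y1,x0:x1]>190)
    cs,_=cv2.findContours(m,cv2.RETR_EXTERNAL,cv2.CHAIN_APPROX_NONE); k=max(cs,key=cv2.contourArea).reshape(-1,2)
    w=np.array([on(p,u,v,z)[:2] for u,v in k],np.float32); (cx,cy),(a,b),th=cv2.minAreaRect(w*1000)
    box=cv2.boxPoints(((cx,cy),(a,b),th)); d=max([box[1]-box[0],box[2]-box[1]],key=np.linalg.norm)
    print(nm,cx,cy,a,b,np.arctan2(d[1],d[0])%np.pi)
m=(g<75).astype(np.uint8); 
# dock edges: canny lines
ed=cv2.Canny(g,40,120); L=cv2.HoughLinesP(ed,1,np.pi/360,40,minLineLength=60,maxLineGap=6)
for x1,y1,x2,y2 in L[:,0]:
    if 240<x1<525 and 240<x2<525 and max(y1,y2)<180:
        d=(on(p,x2,y2,.055)-on(p,x1,y1,.055)); print((x1,y1,x2,y2),round(float(np.hypot(d[0],d[1])),3),round(float(np.arctan2(d[1],d[0])%np.pi),4))
cv2.imwrite("pics/w4d.png",cv2.resize(im[0:180,230:530],(800,480),interpolation=2))
E
```

```text
((322.6255798339844, 91.88750457763672), (59.21834182739258, 62.349483489990234), 4.417845249176025) ((503.3282165527344, 121.985107421875), (46.69367599487305, 46.939483642578125), 26.516813278198242)
railA 493.0054016113281 239.12269592285156 74.23374938964844 14.047516822814941 1.2402209
railB 586.9860229492188 206.80520629882812 74.32826232910156 6.516429424285889 1.2404177
(np.int32(251), np.int32(14), np.int32(271), np.int32(171)) 0.121 2.8118
(np.int32(275), np.int32(174), np.int32(336), np.int32(170)) 0.053 1.2315
(np.int32(455), np.int32(141), np.int32(459), np.int32(60)) 0.063 2.8173
(np.int32(500), np.int32(156), np.int32(515), np.int32(12)) 0.109 2.8078
(np.int32(337), np.int32(169), np.int32(424), np.int32(163)) 0.075 1.2349
(np.int32(411), np.int32(147), np.int32(501), np.int32(140)) 0.075 1.2427
(np.int32(422), np.int32(137), np.int32(424), np.int32(72)) 0.051 2.8038
(np.int32(451), np.int32(111), np.int32(453), np.int32(48)) 0.047 2.8301
(np.int32(254), np.int32(8), np.int32(351), np.int32(0)) 0.072 1.2366
(np.int32(416), np.int32(16), np.int32(508), np.int32(9)) 0.068 1.2322
(np.int32(413), np.int32(6), np.int32(499), np.int32(0)) 0.063 1.226
```

View pics/w4d.png

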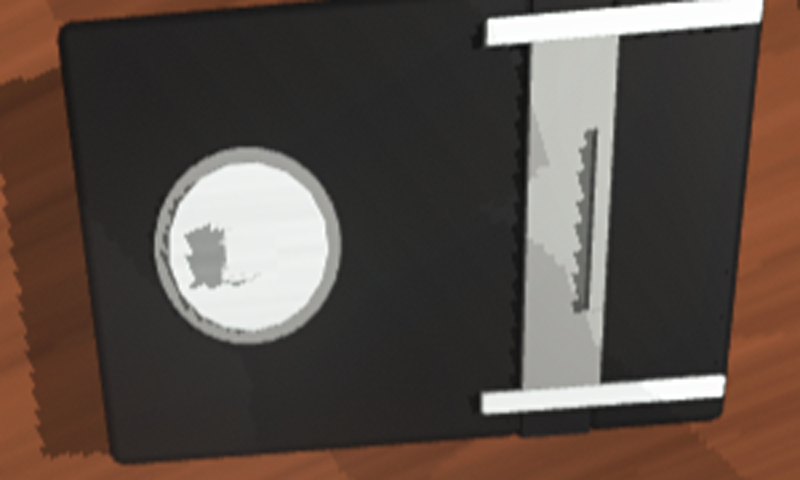

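```bash
python3 - <<'E'
from h import *
for n,(x0,x1,y0,y1) in (("top",(254,284,186,218)),("side",(293,320,226,252))):
    p=camera_params(n); g=cv2.cvtColor(cv2.imread(f"pics/{n}0.png"),cv2.COLOR_BGR2GRAY)
    for th in (110,150):
        m=np.zeros_like(g); m[y0:y1,x0:x1]=g[y0:y1,x0:x1]>th
        cs,_=cv2.findContours(m,cv2.RETR_EXTERNAL,cv2.CHAIN_APPROX_NONE)
        c=cv2.convexHull(max(cs,key=cv2.contourArea)).reshape(-1,2)
        print(n,th,cv2.fitEllipse(np.array([on(p,u,v,.06)[:2]*1000 for u,v in c],np.float32)))
E
```

```text
top 110 ((503.02490234375, 120.46199035644531), (55.772403717041016, 56.564064025878906), 80.23590087890625)
top 150 ((503.0170593261719, 120.39157104492188), (53.60205841064453, 53.797935485839844), 129.99716186523438)
side 110 ((500.3042907714844, 122.35301971435547), (57.3389892578125, 60.042335510253906), 13.258212089538574)
side 150 ((500.34759521484375, 122.24098205566406), (53.12446212768555, 53.7758903503418), 50.73312759399414)
```

Call:
{"api": "carry_out", "payload": {
  "motion": "1 0 0 0 -0.074; 1 0 0 0 0; 1 0 0 0 0; 1 0 0 0 0; 1 0 0 0 0; 1 0 0 0 0; 1 0 0 0 0; 1 0 0 0 0"
}}

```text
clock: 8.35
tcp_pos: [0.5747, 0.0885, 0.1983]
orientation: [0.527, 3.097, -0.0]
contact_force: [0.1, 0.0, -1.5]
grip_width: 0.0129
```

```bash
python3 - <<'E'
from h import *
plan([.5017,.1219,.118],1.239)
E
```

```text
tool x [-0.944  0.331 -0.   ] y [ 0.331  0.944 -0.   ] z [ 0. -0. -1.]
pos [0.5747 0.0885 0.1983] shift [79.9  7.4 80.3] twist -0.005129397380234879 j7 0.652
```

Call:
{"api": "carry_out", "payload": {
  "motion": "1 20 2 0 -0.005; 1 35 3 0 0; 1 25 2.5 10 0; 1 0 0 25 0; 1 0 0 25 0; 1 0 0 15 0; 1 0 0 5 0; 1 0 0 0 0",
  "newtons": 80
}}

```text
clock: 9.35
tcp_pos: [0.5018, 0.1219, 0.1185]
orientation: [0.519, 3.098, 0.0]
contact_force: [0.3, -0.7, -1.2]
grip_width: 0.0124
```

```bash
python3 - <<'E'
from h import *
plan([.5017,.1219,.118],1.239)
out=[]
for n,(u,v) in (("side",(306,238)),("top",(268,200))):
    im=grab_frame(n)[:,:,::-1]; out.append(cv2.resize(im[v-40:v+40,u-40:u+40],(400,400),interpolation=2))
cv2.imwrite("pics/ab5.png",np.hstack(out)); cv2.imwrite("pics/w5.png",grab_frame("wrist")[:,:,::-1])
E
```

```text
tool x [-0.945  0.326 -0.   ] y [0.326 0.945 0.   ] z [ 0.  0. -1.]
pos [0.5018 0.1219 0.1185] shift [ 0.  -0.1  0.5] twist -4.5567686450587175e-05 j7 0.486
```

View pics/ab5.png

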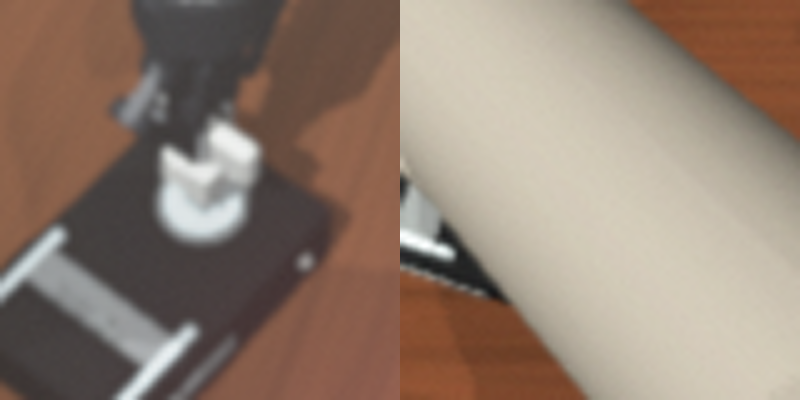

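View pics/w5.png

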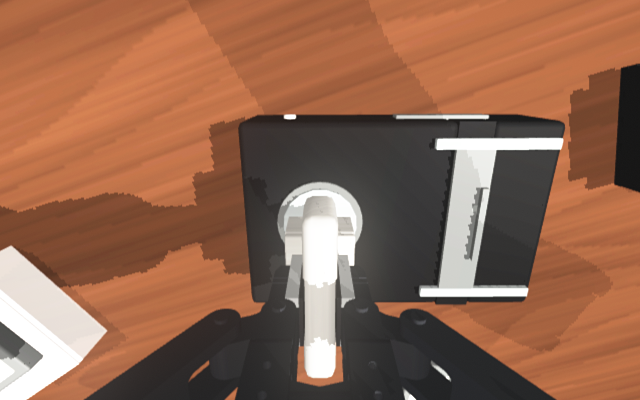

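The hub at (320,225) looks centred over the flange (ring spans columns 278–362) and lines up with the dock edges. Going down in steps and watching the force.

Call:
{"api": "carry_out", "payload": {
  "motion": "1 0 0 4 0; 1 0 0 4 0; 1 0 0 3 0; 1 0 0 3 0; 1 0 0 2 0; 1 0 0 1 0; 1 0 0 0 0; 1 0 0 0 0"
}}

```text
clock: 10.5
tcp_pos: [0.5016, 0.1217, 0.1014]
orientation: [0.519, 3.098, 0.0]
contact_force: [1.0, -0.4, -2.1]
grip_width: 0.013
```

No contact force with the underside at about 0.070, below the shaft top at 0.078, so the bore has caught the shaft.

Call:
{"api": "carry_out", "payload": {
  "motion": "1 0 0 2 0; 1 0 0 2 0; 1 0 0 2 0; 1 0 0 2 0; 1 0 0 1 0; 1 0 0 0 0; 1 0 0 0 0; 1 0 0 0 0"
}}

```text
clock: 11.5
tcp_pos: [0.5016, 0.1217, 0.0923]
orientation: [0.519, 3.098, -0.0]
contact_force: [0.6, -0.6, -2.0]
grip_width: 0.0126
```

Call:
{"api": "carry_out", "payload": {
  "motion": "1 0 0 1 0; 1 0 0 1 0; 1 0 0 0.5 0; 1 0 0 0 0; 1 0 0 0 0; 1 0 0 0 0; 1 0 0 0 0; 1 0 0 0 0"
}}

```text
clock: 12.5
tcp_pos: [0.5017, 0.1218, 0.0905]
orientation: [0.519, 3.098, -0.001]
contact_force: [-1.3, -0.8, 6.7]
grip_width: 0.0131
```

Contact with the flange: 6.7 N upward at TCP 0.0905, so the underside is at about 0.060. I'll check visually before turning.

```bash
python3 - <<'E'
from h import *
a=grab_frame("side")[:,:,::-1][198:278,266:346]; cv2.imwrite("pics/s6.png",cv2.resize(a,(400,400),interpolation=2))
p=camera_params("wrist");im=grab_frame("wrist")[:,:,::-1];cv2.imwrite("pics/w6.png",im[100:400,180:600])
print(proj(p,[[.5025,.1216,.06]]), r.get_obs()['contact_force'],r.get_obs()['moment'])
E
```

```text
[[319.4100042  244.20877829]] [-0.53496402 -1.80965788  6.36484422] [-0.33967666  0.23380802  0.03455205]
```

View pics/s6.png

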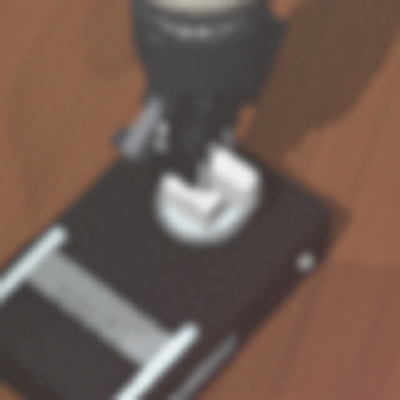

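View pics/w6.png

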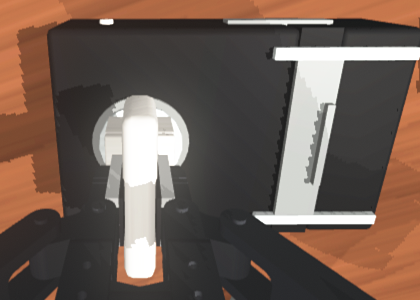

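The hub sits centred on the flange, which shows evenly around it (crop columns 92–188, centre 140). Turning clockwise 0.84 rad.

Call:
{"api": "carry_out", "payload": {
  "motion": "1 0 0 0 0.08; 1 0 0 0 0.08; 1 0 0 0 0.08; 1 0 0 0 0.08; 1 0 0 0 0.08; 1 0 0 0 0.08; 1 0 0 0 0; 1 0 0 0 0"
}}

```text
clock: 13.6
tcp_pos: [0.5021, 0.1223, 0.0905]
orientation: [1.237, 2.887, 0.002]
contact_force: [0.3, -0.1, 6.3]
grip_width: 0.0125
```

```bash
python3 - <<'E'
from h import *
o=r.get_obs();print(o['contact_force'],o['moment']);plan([.5017,.1219,.091],1.239)
p=camera_params("wrist");im=grab_frame("wrist")[:,:,::-1];cv2.imwrite("pics/w7.png",im)
E
```

```text
[ 0.29293996 -0.06633369  6.29691039] [-0.00276578 -0.14238641  0.03921308]
tool x [-0.69   0.724 -0.001] y [0.724 0.69  0.001] z [ 0.001  0.001 -1.   ]
pos [0.5021 0.1223 0.0905] shift [-0.  -0.6 -0.5] twist -0.47780828213570814 j7 0.037
```

View pics/w7.png

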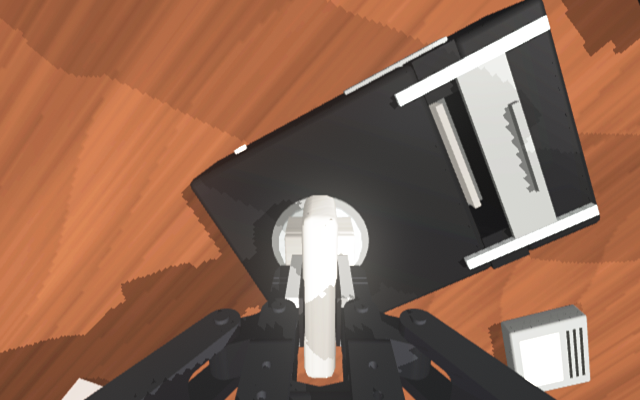

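The shutter is moving and the slot is opening at (455,155). The turn so far is 0.48 rad, so I'm adding about 0.36.

Call:
{"api": "carry_out", "payload": {
  "motion": "1 0 0 0 0.08; 1 0 0 0 0.08; 1 0 0 0 0.08; 1 0 0 0 0.08; 1 0 0 0 0.04; 1 0 0 0 0; 1 0 0 0 0; 1 0 0 0 0"
}}

```text
clock: 14.65
tcp_pos: [0.5025, 0.1224, 0.0905]
orientation: [1.734, 2.619, 0.003]
contact_force: [1.1, 0.5, 5.7]
grip_width: 0.0128
```

```bash
python3 - <<'E'
from h import *
o=r.get_obs();print(o['contact_force'],o['moment'],np.abs(o['qvel']).max());plan([.5017,.1219,.091],1.239)
p=camera_params("wrist");np.save("w8.npy",p,allow_pickle=True);im=grab_frame("wrist")[:,:,::-1];cv2.imwrite("pics/w8.png",im)
E
```

```text
[1.07896509 0.4946253  5.67865376] [ 0.13484758 -0.39791984  0.07798615] 0.001815194383625937
tool x [-0.39   0.921  0.   ] y [0.921 0.39  0.002] z [ 0.002  0.001 -1.   ]
pos [0.5025 0.1224 0.0905] shift [-0.2 -0.9 -0.5] twist -0.8378734836543069 j7 -0.273
```

View pics/w8.png

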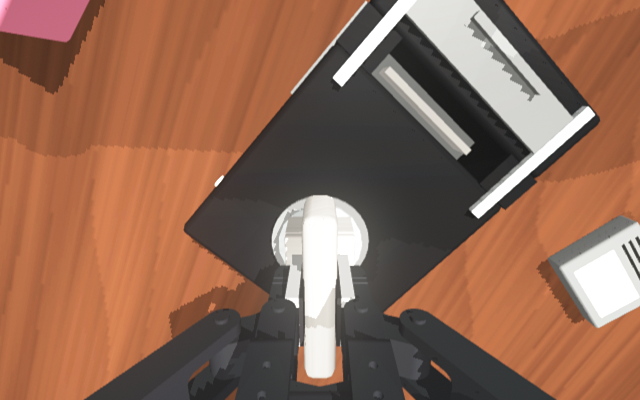

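```bash
python3 - <<'E'
from h import *
s=np.array([.5028,.1218]);d=np.array([np.cos(1.239),np.sin(1.239)])
for f,P in (("w4",[(424,110),(460,100)]),("w8",[(532,152),(580,115),(480,85)])):
    p=np.load(f+".npy",allow_pickle=True).item()
    for q in P: print(f,q,((on(p,*q,.061)[:2]-s)@d).round(4))
im=cv2.imread("pics/w8.png");cv2.imwrite("pics/w8c.png",cv2.resize(im[0:220,330:620],(790,600),interpolation=2))
E
```

```text
w4 (424, 110) 0.0803
w4 (460, 100) 0.1086
w8 (532, 152) 0.1125
w8 (580, 115) 0.1395
w8 (480, 85) 0.1154
```

View pics/w8c.png

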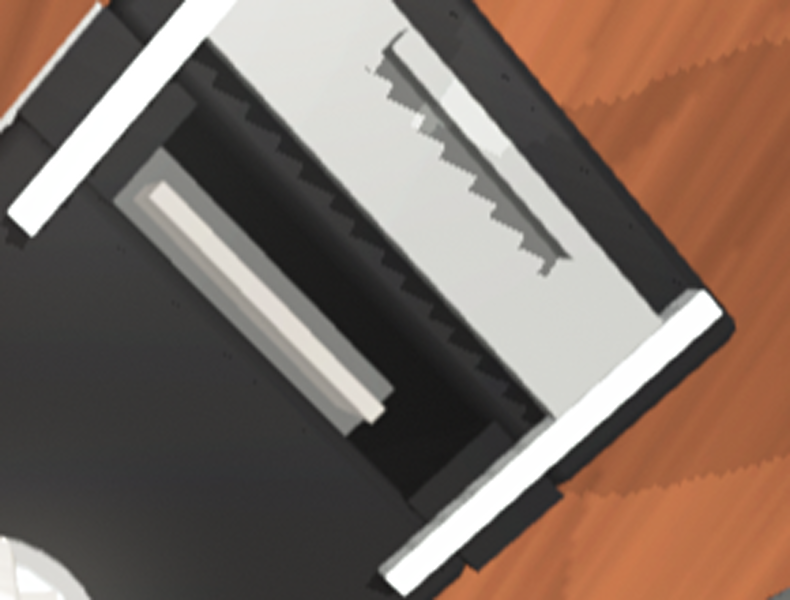

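The shutter has moved about 32 mm, which is about 0.8 rad, and the slot is clear. I'll hold for one call, then hand in.

Call:
{"api": "carry_out", "payload": {
  "motion": "1 0 0 0 0; 1 0 0 0 0; 1 0 0 0 0; 1 0 0 0 0; 1 0 0 0 0; 1 0 0 0 0; 1 0 0 0 0; 1 0 0 0 0"
}}

```text
clock: 15.7
tcp_pos: [0.5025, 0.1224, 0.0905]
orientation: [1.734, 2.618, 0.003]
contact_force: [1.4, -0.1, 6.0]
grip_width: 0.0124
```

```bash
python3 - <<'E'
from h import *
o=r.get_obs();print(o['tcp_pos'],o['contact_force'],o['moment'],np.abs(o['qvel']).max(),o['grip_width']);print(r.hand_in())
E
```

```text
[0.5024889  0.122429   0.09047276] [ 1.36003279 -0.09918321  5.98839726] [ 0.13303558 -0.40145255  0.05342404] 0.002255977763308758 0.012350871583698714
the job is handed in; nothing more can be done
None
```

I fitted the smaller grey-white handle from the coaster onto the black dock's square shaft. I then turned it clockwise by about 0.84 rad of gripper rotation and handed in at about 15.7 s, still gripping it. The hand-in gives no verdict.

**Last checks:**
- **Seating:** the handle's underside is at about 0.060 m, against the flange at 0.060 m, with a steady upward force of about 6 N.
- **Turn:** the shutter moved about 32 mm in the wrist picture, so the shaft is at about 0.8 rad (45 degrees). The wrist moment about the vertical was 0.05–0.08 N m, against the spring's expected 0.07 N m.
- **Hold:** the arm was still, with a finger opening of 12.4 mm and the grip set to 80 N.

**Disagreements:**
- The finger opening read 12–13 mm on a bar that is 14 mm thick.
- The camera estimates of the shaft position differed by 2–3 mm; I used roughly their average.
- The wrist camera showed an apparent tilt of 0.024 rad. It was the same before and after gripping, so I took it as calibration error.

I did not measure the cartridges and riser again after the move. I kept the arm clear of them and felt no contact.

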